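# Put the spare microscope eyepiece away in the crowded parts tray

### The arm

A 6-joint arm with a two-finger parallel gripper is mounted at the origin on the work surface. World frame = base frame: x ahead of the robot, y to its left, z up, the work surface at z = 0. Lengths are in m, angles in degrees, forces in N, time in s.
With the tool pointing down it reaches from about 0.4 to 0.825 m from the base axis. Payload 7 kg.
Tool frame: the origin (TCP) lies at the very end of the fingers, on their centre line; the grasp point (between the pads) lies 19 mm behind it (r.hold_point_z is the distance from the TCP to the grasp point, in m); z points along the fingers, y is the direction in which the jaws open and shut (so a half turn about z gives the same grasp; the last joint's range is limited). The gripper opens to 88 mm and grips with 3 to 60 N. Pads are 19 mm wide; open, the fingers measure 130 mm over their backs; the gripper's body (78 mm by 193 mm) begins 47 mm behind the grasp point.
Start: joints at [-51.79, 20.546, 0.682, 0, -70.136, -16.507], TCP at [0.25, -0.627, 0.227] pointing down, gripper open.
Joint ranges: [-176.03, 176.03], [-82.01, 121.73], [-58.28, 71.71], [-173.87, 95.51], [-174.79, -0.11], [-173.66, 173.66]. Speed limits (degrees/s): [136.94, 136.94, 172.46, 180, 180, 180].

### API

Orientations are given as [roll, pitch, yaw] about the fixed x, y, z axes, in that order (R = Rz(yaw) Ry(pitch) Rx(roll)).
In Python, from plant import r gives the robot as it stands. The module is installed in compiled form; this text tells all that it offers.
- The arm moves only by the shell command python3 -m inch 'ROWS' [FORCE]. ROWS is text: rows parted by semicolons, each of 7 numbers parted by spaces: the shift along the tool's x, y, z in m, then the turn, a rotation vector about the tool's x, y, z in rad, then the opening, from 0 (shut) to 1 (fully open). In form: tx ty tz ax ay az jaw; .... A call has 1 to 20 rows; each row shifts and turns the commanded pose from where the row before left it, along the tool's axes as they then stand; what a row does not reach is not made up. A row lasts 1/12 s, in which the tool goes at most 41.7 mm and 7.16 degrees, less where a joint would pass 70% of its speed; a pose out of reach is approached as far as the arm can. A call with a gripper value outside its range is refused whole. The fingers move at their own pace and stop on an object; FORCE is the grip in N (left out, the last holds). Time passes only in rows, so rows that do not move let the fingers close. It gives the time, the measured TCP pose, the force and the opening at its end, in the units of the state.
- r.get_state(): the state, without advancing time (a new reading comes with each control period).
- r.capture(name): name is "scene" or "side" or "wrist"; returns the picture (420x560x3 uint8, red, green, blue); there is no depth.
- r.camera_params(name): a dict with "vfov" (degrees; the focal length in pixels is half the picture's height over the tangent of half this angle, whatever the lens; pixels are square), "cx", "cy" (the principal point, pixels), "R" (3x3) and "t" (3): a world point X has camera coordinates R X + t. Camera axes: x right, y down, z forward; pixel columns grow to the right and rows downward; lengths in m; the calibration is good to about 2 mm. A picture is of the moment at which its call begins: read the wrist's pose just before it. camera_params takes no time and is no camera call; for the wrist camera it gives the pose at the moment of the call.
- r.close_job(): hands the job in, once; it reports no verdict.
Trained networks look in the newest picture that a camera, given by its name, has taken for a name from the list of things; names that differ only in an ending like _2 or _b are one class to them, and where a whole thing is asked for, a point or a joint stands for the part that bears it (a point fixed in the world has none). Each returns a list of dicts, best first, with "p" (0 to 1); they miss things now and then, are a little off and sometimes report something else, mostly with a low value. They report only what shows in the picture. A call takes as long as a camera call. They do not tell look-alikes from the thing itself.
- r.recognise(target, camera): "xy" ([column, row] in pixels, amid what is visible of it).
The state is a dict: "time_s": time; "joints": joint angles; "qd": joint speeds; "joint_torque": joint torques, N m; "tcp_pos": TCP position; "eef_rot": TCP orientation; "contact_force": force on the tool from outside, world axes, zero at the start; "moment": the same for the moment, N m; "gripper_width": finger opening in m.
Only numpy, scipy, OpenCV 4.12 (cv2) and the standard library are available. Lean on these libraries where they do the work, as an engineer would, in place of code of your own. Each camera call takes 0.05 s, during which the arm holds its last target.

### The job

Take the spare microscope eyepiece - the tall two-step tube with a flared rubber eyecup - from the white pad, and stand it upright, eyecup up, on the floor of the wooden parts tray, in the free space there. Set it down rather than dropping it, and touch neither the amber jar nor the low lens that already stand in the tray; it must end clear of them and of the tray's wooden holder block.

Things in the scene. Friction and masses are not known exactly. Their poses are not given: they have to be found in the camera images.
- eyepiece: Loose microscope eyepiece, 130 g, upright on a 2 mm white pad; 72 mm tall: metal barrel 33 mm across up to 28 mm, black body 40 mm across from 28 to 58 mm (grip here), rubber eyecup flaring from 37 to 44 mm at the top. Origin at its underside's centre, z up. Beside it a black adapter ring (32 mm tall) and a clear vial (50 mm), at least 40 mm clear of it. Nothing in reach is taller than it.
- tray: Fixed dark wood tray, 220 x 220 mm, 18 mm high, walls 6 mm thick, grey floor 6 mm above the bench. Origin at its underside's centre, z up, x and y along its sides. A fixed wooden block, 80 x 80 mm, top 38 mm above the bench, fills one corner, centred at x = +62, y = +62 mm in the tray's axes. Of the other three corners the jar and the lens take two; one is free, and which one varies.
- jar: A loose amber glass jar with a black cap, standing in a corner of the tray; 60 mm in diameter, 50 mm tall, about 160 g. Origin at the centre of its underside, z up. Must not be touched.
- lens: A loose low, wide microscope objective lens, black with a metal rim and a pale glass face, lying flat in a corner of the tray; 64 mm in diameter, 32 mm tall, about 180 g. Origin at the centre of its underside, z up. Must not be touched.
There are look-alikes about, which are no part of the job. Leave any pink or red look-alike of the eyepiece alone.

How it is judged:
By the outcome, as a careful person would: the job done as asked, in the order asked, and still so for the second after the job is handed in, with the robot touching nothing.
It also fails if it takes over 38 s, if anything falls off the work surface, if the arm or the gripper's body presses on something with over 40 N, if the wrist force passes 120 N, or if a joint passes its speed limit or range.

## Working session

There is one attempt and no reset: what is moved stays moved. The work goes in short steps, Python scripts to look and compute and a shell command to move; the robot and the scene stay as the last step left them, time stands still between calls to the robot, and variables do not carry over. Pictures are saved under pics/ and viewed, and the job is handed in when it is done.

```bash
mkdir -p pics; ls; python3 - <<'E'
from plant import r
import cv2
for c in ["scene","side","wrist"]:
    im=r.capture(c); cv2.imwrite(f"pics/{c}0.png",im[:,:,::-1])
    p=r.camera_params(c); print(c,p)
    for n in ["eyepiece","tray","jar","lens"]:
        print(n,[(d["xy"],round(d["p"],2)) for d in r.recognise(n,c)][:4])
print(r.get_state())
E
```

```text
pics
scene {'vfov': 54.15358755582407, 'cx': 277.51970354182436, 'cy': 208.41269668973814, 'R': array([[ 0.85272712,  0.52219619, -0.01294604],
       [ 0.40847731, -0.68206628, -0.60657388],
       [-0.32558063,  0.51195384, -0.79492171]]), 't': array([-0.50001717, -0.24446513,  1.09927968])}
eyepiece [([222.0, 226.9], 0.86), ([256.9, 246.8], 0.83), ([324.2, 279.4], 0.8), ([231.1, 289.9], 0.75)]
tray [([310.0, 162.0], 0.65)]
jar [([276.6, 160.3], 0.65), ([285.1, 132.0], 0.59)]
lens [([285.1, 133.3], 0.74), ([276.7, 164.1], 0.73)]
side {'vfov': 48.90426722305971, 'cx': 276.9546804582769, 'cy': 214.84340394096952, 'R': array([[-0.95215243, -0.30529059,  0.0142617 ],
       [-0.23990493,  0.71768554, -0.65373779],
       [ 0.18934458, -0.62587948, -0.75658675]]), 't': array([0.5765648 , 0.18301291, 0.83890294])}
eyepiece [([327.5, 183.1], 0.96), ([288.3, 172.1], 0.84), ([295.0, 139.1], 0.81), ([226.7, 158.3], 0.8)]
tray [([267.2, 308.5], 0.93)]
jar [([302.0, 268.4], 0.6)]
lens [([301.7, 328.1], 0.9), ([264.8, 305.8], 0.73)]
wrist {'vfov': 59.45832299958984, 'cx': 281.674073004356, 'cy'
[... 266 characters left out ...]
iece []
tray []
jar []
lens []
{'time_s': 0.75, 'joints': array([-5.17888910e+01,  2.05431506e+01,  6.80926333e-01,  1.25335278e-03,
       -7.01380896e+01, -1.65044775e+01]), 'qd': array([-0.03237774, -0.01202665,  0.01050392, -0.08420951, -0.08080233,
       -0.01885852]), 'joint_torque': array([ 1.13232370e-04, -5.82232082e+01,  2.93277222e+01,  7.00229064e+00,
        1.25306397e-02, -2.62950408e-05]), 'tcp_pos': array([ 0.24957873, -0.6271187 ,  0.22659359]), 'eef_rot': array([-1.79999966e+02, -1.21937865e-03, -1.58292943e+02]), 'contact_force': array([-0.42848104,  0.36223254,  0.11402627]), 'moment': array([-0.01331088,  0.04791312,  0.01453104]), 'gripper_width': 0.08750053997325251}
```

View pics/scene0.png

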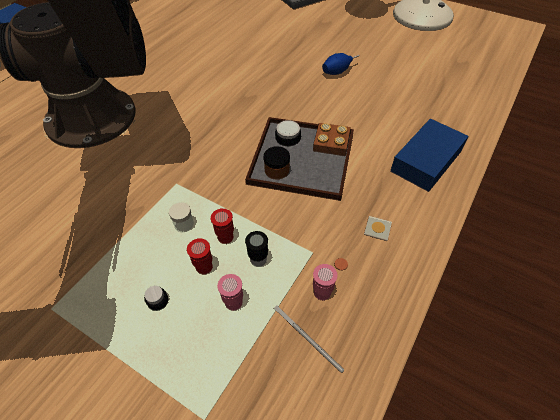

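View pics/side0.png

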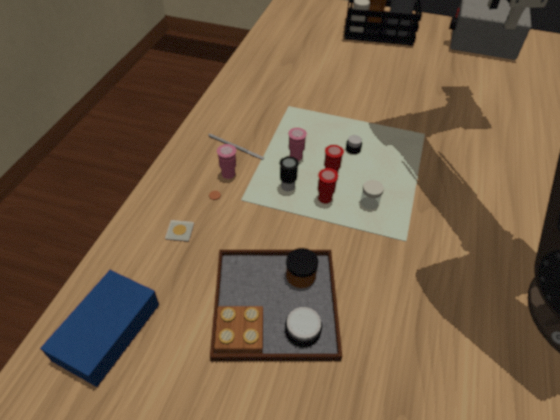

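Candidates: the black eyepiece at scene (257,247) / side (288,171). The look-alikes in the scene view are red at (222,226) and (200,255), and pink at (231,291) and (324,281). The vial is at (180,215) and the ring at (155,297). I choose the black one. Next I zoom in on it and on the tray.

```bash
python3 - <<'E'
import cv2,numpy as np
a=cv2.imread("pics/scene0.png");b=cv2.imread("pics/side0.png")
z=lambda im,x,y,w,h,s:cv2.resize(im[y:y+h,x:x+w],None,fx=s,fy=s,interpolation=cv2.INTER_CUBIC)
cv2.imwrite("pics/z1.png",np.hstack([z(a,210,205,80,80,5),z(b,250,135,80,80,5)]))
cv2.imwrite("pics/z2.png",np.hstack([z(a,240,110,120,95,3.3)[:300],z(b,205,240,145,120,3)[:300]][:1]))
cv2.imwrite("pics/z2.png",z(a,240,110,120,95,6))
cv2.imwrite("pics/z3.png",z(b,205,240,145,120,5))
E
```

```text
(no output)
```

View pics/z1.png

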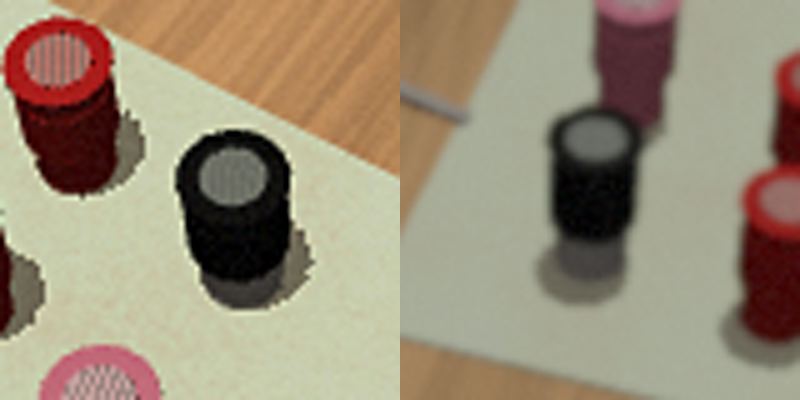

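View pics/z2.png

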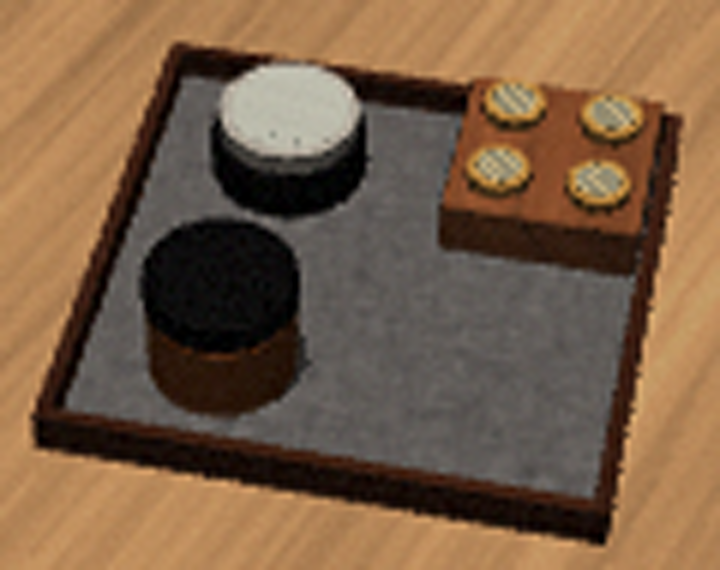

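View pics/z3.png

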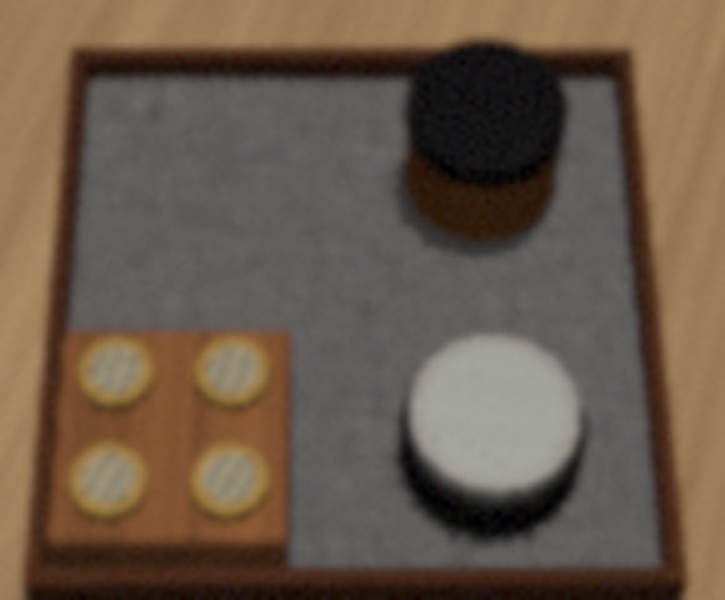

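```bash
cat > h.py <<'E'
import numpy as np
from plant import r
def ray(c,uv,P=None):
    p=P or r.camera_params(c); f=210/np.tan(np.radians(p["vfov"]/2))
    d=np.array([(uv[0]-p["cx"])/f,(uv[1]-p["cy"])/f,1]); R=np.array(p["R"]);o=-R.T@p["t"]
    return o,R.T@d
def atz(c,uv,z,P=None):
    o,d=ray(c,uv,P); return o+d*(z-o[2])/d[2]
def proj(c,X,P=None):
    p=P or r.camera_params(c); f=210/np.tan(np.radians(p["vfov"]/2))
    q=np.array(p["R"])@X+p["t"]; return np.array([p["cx"]+f*q[0]/q[2],p["cy"]+f*q[1]/q[2]])
E
python3 - <<'E'
from h import *
np.set_printoptions(precision=4,suppress=True)
S={"eye":(.074,(257,240.6),(289,163.2)),"jar":(.056,(276.7,157.5),(302.4,262.4)),"lens":(.038,(288.3,128.7),(303.8,322.4))}
for n,(z,a,b) in S.items(): print(n,atz("scene",a,z)[:2],atz("side",b,z)[:2])
for c,pts in {"scene":[(269.7,117.5),(353.3,129.7),(340.8,195),(246.2,179.2)],"side":[(220,250.4),(331,250),(341.6,354.4),(211,355.6)]}.items():
    P=np.array([atz(c,u,.018)[:2] for u in pts]); print(c,P.tolist()," sides",np.linalg.norm(P-np.roll(P,-1,0),axis=1),P.mean(0))
    for i in range(4):
        d=P[(i+1)%4]-P[i]; print(np.degrees(np.arctan2(d[1],d[0])))
n=[(222.0, 226.9),(200,255),(231,290),(324,280),(180,215),(155,297)]
for u in n: print(u,atz("scene",u,.05)[:2])
E
```

```text
eye [ 0.6265 -0.137 ] [ 0.6223 -0.1329]
jar [0.536  0.0802] [0.5281 0.0928]
lens [0.4997 0.193 ] [0.495  0.1981]
scene [[0.4253230324589818, 0.22473947940844752], [0.6303579179670186, 0.2922664881057929], [0.6968892505771513, 0.08611600992765867], [0.4922851682379117, 0.017753262344995524]]  sides [0.2159 0.2166 0.2157 0.2175] [0.5612 0.1552]
18.22898828866237
-72.11345501821363
-161.52438662092962
107.92691911850152
side [[0.6936214855847793, 0.08984390416850974], [0.48802122483254007, 0.020504123177268574], [0.42147606169870133, 0.22427102591913234], [0.6257544933025347, 0.29338174840868514]]  sides [0.217  0.2144 0.2157 0.2146] [0.5572 0.157 ]
-161.36304792187053
108.08574020963601
18.691516062687818
-71.55971980534112
(222.0, 226.9) [ 0.5396 -0.1335]
(200, 255) [ 0.5422 -0.2073]
(231, 290) [ 0.6345 -0.2361]
(324, 280) [ 0.767 -0.133]
(180, 215) [ 0.4489 -0.1537]
(155, 297) [ 0.5272 -0.3166]
```

The close crops confirm the choice: the black body with a grey barrel stands on the pad at scene (257,241) / side (289,163). By the two views it is at about (0.624, -0.135). The tray centre is at about (0.559, 0.156) with yaw 18.4°, and the free corner is tray (+x, -y). I move above the eyepiece, turning the jaws to about 135° so they stay clear of the neighbours.

```bash
python3 -m inch '0 0 0 0 0 -0.1 1;0 0 0 0 0 -0.1 1;0 0 0 0 0 -0.1 1;0 0 0 0 0 -0.1 1' && python3 -m inch '-0.034 0.0049 0 0 0 0 0.8;-0.034 0.0049 0 0 0 0 0.8;-0.034 0.0049 0 0 0 0 0.8;-0.034 0.0049 0 0 0 0 0.8;-0.034 0.0049 0 0 0 0 0.8;-0.034 0.0049 0 0 0 0 0.8;-0.034 0.0049 0 0 0 0 0.8;-0.034 0.0049 0 0 0 0 0.8;-0.034 0.0049 0 0 0 0 0.8;-0.034 0.0049 0 0 0 0 0.8;-0.034 0.0049 0 0 0 0 0.8;-0.034 0.0049 0 0 0 0 0.8;-0.034 0.0049 0 0 0 0 0.8;-0.034 0.0049 0 0 0 0 0.8;-0.034 0.0049 0 0 0 0 0.8;-0.034 0.0049 0 0 0 0 0.8;-0.034 0.0049 0 0 0 0 0.8;-0.034 0.0049 0 0 0 0 0.8;0 0 0 0 0 0 0.8;0 0 0 0 0 0 0.8'
python3 - <<'E'
from h import *
import cv2
print(r.hold_point_z)
P=r.camera_params("wrist");im=r.capture("wrist");cv2.imwrite("pics/w1.png",im[:,:,::-1])
print([(d["xy"],round(d["p"],2),atz("wrist",d["xy"],.055,P).round(4)) for d in r.recognise("eyepiece","wrist")])
for z in (.074,.002): print(z,[proj("wrist",np.array([*q,z]),P).round() for q in ((.6265,-.137),(.6223,-.1329))])
s=r.get_state();print(s["time_s"],s["tcp_pos"],s["eef_rot"],s["gripper_width"],s["joints"])
E
```

```text
time_s: 1.08
tcp_pos: [0.2496, -0.6271, 0.2266]
eef_rot: [180.0, 0.0, -135.1]
contact_force: [0.4, -0.9, 0.1]
gripper_width: 0.0877
time_s: 2.75
tcp_pos: [0.624, -0.1328, 0.226]
eef_rot: [180.0, -0.0, -135.2]
contact_force: [-0.8, -0.4, 0.3]
gripper_width: 0.0698
0.0188
[([281.3, 189.2], 0.94, array([ 0.6252, -0.1313,  0.055 ])), ([184.6, 112.1], 0.68, array([ 0.6355, -0.2389,  0.055 ])), ([287.8, 49.2], 0.61, array([ 0.5368, -0.2111,  0.055 ])), ([358.5, 124.2], 0.6, array([ 0.5364, -0.1242,  0.055 ])), ([483.6, 234.8], 0.6, array([0.5218, 0.036 , 0.055 ]))]
0.074 [array([276., 190.]), array([282., 190.])]
0.002 [array([277., 175.]), array([282., 175.])]
2.85 [ 0.62296101 -0.13451662  0.226379  ] [ 1.79981335e+02 -2.47036542e-02 -1.35356188e+02] 0.06982266181035686 [ 5.33046494e+00  1.70583835e+01 -4.38949644e+00  1.30007013e-03
 -6.85830586e+01 -5.06871323e+01]
```

View pics/w1.png

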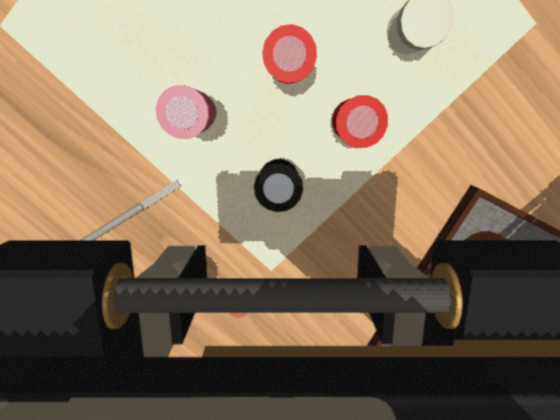

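The wrist view shows the black eyecup at (278,185). The red pieces are at (290,53) and (360,121), the pink one at (182,111), and the tray corner is at lower right. All are clear of the fingers.

```bash
python3 - <<'E'
from h import *
P=r.camera_params("wrist");e=atz("wrist",(278.5,185.3),.074,P)
s=r.get_state();print(e,s["tcp_pos"]); y=np.radians(s["eef_rot"][2])
d=(e-s["tcp_pos"])[:2]; print("tool dx dy",d@[np.cos(y),np.sin(y)],d@[np.sin(y),-np.cos(y)])
print("edges",[atz("wrist",u,.074,P)[:2] for u in((255,185),(302,185),(278.5,159),(278.5,211))])
E
```

```text
[ 0.62039881 -0.1400493   0.074     ] [ 0.62296101 -0.13451662  0.226379  ]
tool dx dy 0.005710776664988614 -0.0021359860186327853
edges [array([ 0.63441252, -0.15464914]), array([ 0.60600833, -0.1258183 ]), array([ 0.60420652, -0.1559309 ]), array([ 0.63683434, -0.12392913])]
```

```bash
python3 -m inch '0.004 -0.0015 0 0 0 0 0.8;0 0 0.02 0 0 0 0.8;0 0 0.02 0 0 0 0.8;0 0 0.02 0 0 0 0.8;0 0 0.02 0 0 0 0.8;0 0 0.02 0 0 0 0.8;0 0 0 0 0 0 0.8'
python3 - <<'E'
from h import *
import cv2
P=r.camera_params("wrist");im=r.capture("wrist");cv2.imwrite("pics/w2.png",im[:,:,::-1])
s=r.get_state();T=s["tcp_pos"];print(s["time_s"],T)
print(proj("wrist",np.array([T[0],T[1],.074]),P), [(d["xy"],d["p"]) for d in r.recognise("eyepiece","wrist")][:2])
E
```

```text
time_s: 3.43
tcp_pos: [0.6182, -0.1395, 0.1227]
eef_rot: [179.7, -0.2, -135.5]
contact_force: [-1.5, -0.6, -0.9]
gripper_width: 0.0705
3.4833 [ 0.61949059 -0.13959981  0.12504862]
[278.74310329 232.59209436] [([142.6, 130.7], 0.96), ([290.7, 42.1], 0.71)]
```

View pics/w2.png

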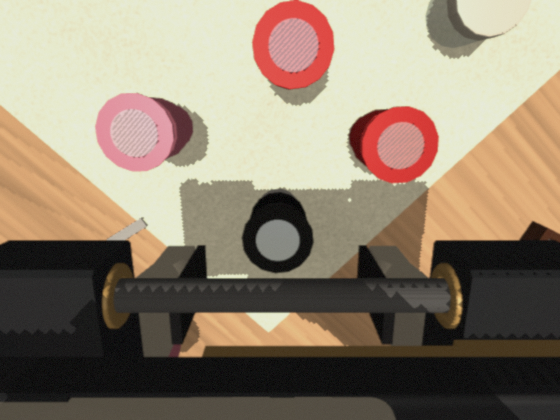

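The eyecup centre at (278,237) matches the tool axis to within about 2 mm. I descend and close.

```bash
python3 -m inch '0.002 0 0.01 0 0 0 0.8;0 0 0.015 0 0 0 0.8;0 0 0.015 0 0 0 0.8;0 0 0.015 0 0 0 0.8;0 0 0.015 0 0 0 0.8;0 0 0.01 0 0 0 0.8;0 0 0.01 0 0 0 0.8;0 0 0.01 0 0 0 0.8;0 0 0 0 0 0 0.8;0 0 0 0 0 0 0.3;0 0 0 0 0 0 0.3;0 0 0 0 0 0 0.3;0 0 0 0 0 0 0.3;0 0 0 0 0 0 0.3;0 0 0 0 0 0 0.3' 20
python3 - <<'E'
from h import *
import cv2
im=r.capture("side");cv2.imwrite("pics/s2.png",cv2.resize(im[90:250,200:420,::-1],None,fx=3.5,fy=3.5))
print(r.get_state()["tcp_pos"],r.get_state()["gripper_width"])
E
```

```text
time_s: 4.78
tcp_pos: [0.6206, -0.1398, 0.0272]
eef_rot: [-179.9, 0.0, -135.4]
contact_force: [-0.1, -0.9, 1.7]
gripper_width: 0.041
[ 0.62064094 -0.13986146  0.02719288] 0.04104465868592821
```

View pics/s2.png

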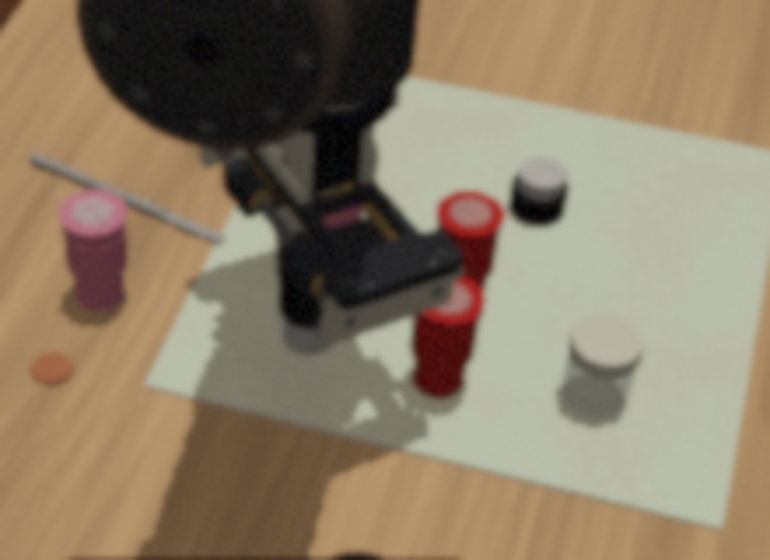

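The side view shows the fingers on the black body at about (300,290), with nothing else touched and the width at 41 mm. I lift, then carry it over the free corner, aiming at (0.625, 0.123).

```bash
python3 -m inch '0 0 0 0 0 0 0.3;0 0 -0.005 0 0 0 0.3;0 0 -0.015 0 0 0 0.3;0 0 -0.02 0 0 0 0.3;0 0 -0.02 0 0 0 0.3;0 0 -0.02 0 0 0 0.3;0 0 -0.02 0 0 0 0.3;0 0 -0.02 0 0 0 0.3;0 0 -0.01 0 0 0 0.3;0 0 0 0 0 0 0.3' 25 && python3 -m inch '-0.01 0.01 0 0 0 0 0.3;-0.02 0.02 0 0 0 0 0.3;-0.02 0.02 0 0 0 0 0.3;-0.02 0.02 0 0 0 0 0.3;-0.02 0.02 0 0 0 0 0.3;-0.02 0.02 0 0 0 0 0.3;-0.02 0.02 0 0 0 0 0.3;-0.02 0.02 0 0 0 0 0.3;-0.02 0.02 0 0 0 0 0.3;-0.01 0.01 0 0 0 0 0.3;-0.008 0.004 0 0 0 0 0.3;0 0 0 0 0 0 0.3;0 0 0 0 0 0 0.3'
python3 - <<'E'
from h import *
import cv2
for c in ("wrist","scene","side"):
    if c=="wrist": P=r.camera_params(c); s=r.get_state()
    im=r.capture(c);cv2.imwrite(f"pics/{c}3.png",im[:,:,::-1])
print(s["tcp_pos"],s["eef_rot"],s["gripper_width"],s["time_s"],s["contact_force"])
np.save("P3.npy",P,allow_pickle=True)
for t in [(52,-52)]: 
    for z in (0.006,): print(proj("wrist",np.array([s["tcp_pos"][0],s["tcp_pos"][1],z]),P))
E
```

```text
time_s: 5.67
tcp_pos: [0.6211, -0.1397, 0.1591]
eef_rot: [-179.8, 0.2, -135.4]
contact_force: [1.1, -0.6, -2.7]
gripper_width: 0.0408
time_s: 6.75
tcp_pos: [0.6242, 0.123, 0.1556]
eef_rot: [180.0, -0.1, -135.4]
contact_force: [-0.1, -1.2, -2.1]
gripper_width: 0.0406
[0.62420514 0.12303448 0.15556813] [ 1.79966912e+02 -9.07024230e-02 -1.35355592e+02] 0.04061369020738478 6.75 [-0.13265409 -1.20835933 -2.13421935]
[280.93912413 192.72174573]
```

View pics/wrist3.png

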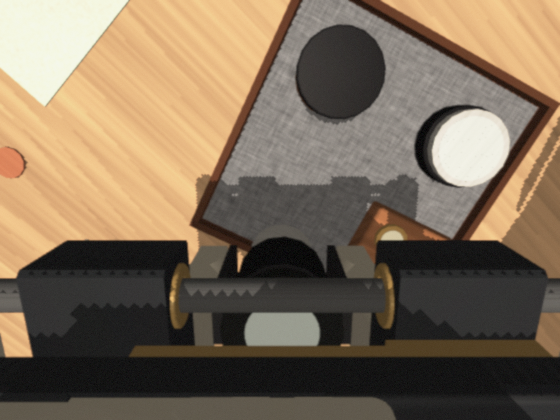

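View pics/side3.png

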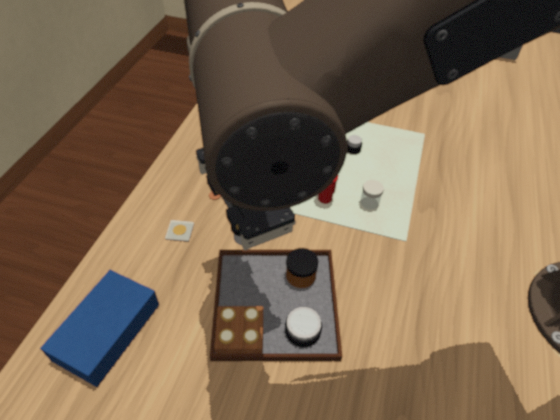

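View pics/scene3.png

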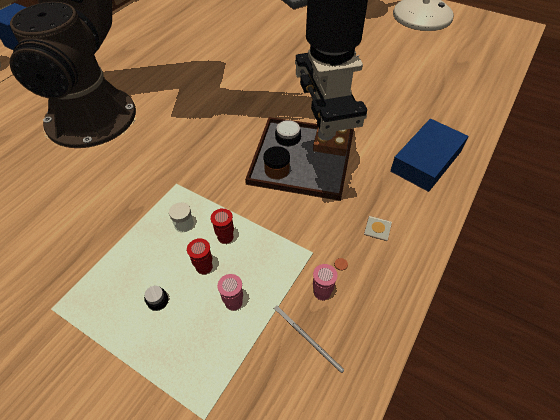

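The eyepiece is held (eyecup at wrist (283,333)) above the tray's free corner. The wrist view also shows the jar at (341,72), the lens at (467,147), the block corner at (376,203) and the tray corner at (193,224). I use these to refine the tray pose.

```bash
python3 - <<'E'
from h import *
np.set_printoptions(precision=4,suppress=True)
P=np.load("P3.npy",allow_pickle=True).item()
a=np.radians(18.4);A=np.array([[np.cos(a),np.sin(a)],[-np.sin(a),np.cos(a)]]);c=np.array([.559,.156])
for n,u,z in [("freecorner",(193,224),.018),("far lens corner",(552,103),.018),("jar",(341,72),.056),("lens",(467,147),.038),("blockcorner",(376,203),.038),("tcp",(280.9,192.7),.006)]:
    X=atz("wrist",u,z,P)[:2]; print(n,X,"tray",A@(X-c))
# side/scene jar & lens in tray
for n,u,cam,z in [("jar",(276.7,156.8),"scene",.056),("jar",(302.4,260.5),"side",.056)]:
    X=atz(cam,u,z)[:2];print(cam,n,X,A@(X-c))
E
```

```text
freecorner [0.6936 0.0872] tray [ 0.106  -0.1077]
far lens corner [0.4242 0.2206] tray [-0.1075  0.1039]
jar [0.5298 0.0859] tray [-0.0499 -0.0573]
lens [0.4968 0.192 ] tray [-0.0476  0.0538]
blockcorner [0.573  0.1761] tray [0.0196 0.0146]
tcp [0.6242 0.123 ] tray [ 0.0515 -0.0519]
scene jar [0.5348 0.082 ] [-0.0463 -0.0626]
side jar [0.5292 0.0888] [-0.0495 -0.0544]
```

The tray geometry agrees to within 2–4 mm, and the target at tray (52,-52) is well clear. I descend.

```bash
python3 -m inch '0 0 0.01 0 0 0 0.3;0 0 0.015 0 0 0 0.3;0 0 0.015 0 0 0 0.3;0 0 0.015 0 0 0 0.3;0 0 0.015 0 0 0 0.3;0 0 0.015 0 0 0 0.3;0 0 0.015 0 0 0 0.3;0 0 0.01 0 0 0 0.3;0 0 0.005 0 0 0 0.3;0 0 0 0 0 0 0.3;0 0 0 0 0 0 0.3'
python3 -m inch '0 0 0.002 0 0 0 0.3;0 0 0.002 0 0 0 0.3;0 0 0.001 0 0 0 0.3;0 0 0 0 0 0 0.3;0 0 0 0 0 0 0.3'
```

```text
time_s: 7.82
tcp_pos: [0.6248, 0.123, 0.0417]
eef_rot: [-180.0, -0.0, -135.4]
contact_force: [0.7, -0.1, -0.7]
gripper_width: 0.0412
time_s: 8.23
tcp_pos: [0.6246, 0.1233, 0.0368]
eef_rot: [-180.0, 0.0, -135.4]
contact_force: [0.6, 0.4, -1.3]
gripper_width: 0.0405
```

```bash
for i in 1; do python3 -m inch '0 0 0.001 0 0 0 0.3;0 0 0.001 0 0 0 0.3;0 0 0.001 0 0 0 0.3;0 0 0.001 0 0 0 0.3;0 0 0 0 0 0 0.3;0 0 0 0 0 0 0.3'; done; python3 -m inch '0 0 0.0005 0 0 0 0.3;0 0 0.0005 0 0 0 0.3;0 0 0 0 0 0 0.3;0 0 0 0 0 0 0.3'
python3 - <<'E'
from h import *
import cv2
F=[r.get_state()["contact_force"][2]]
im=r.capture("scene")
cv2.imwrite("pics/sc4.png",cv2.resize(im[95:215,235:375,::-1],None,fx=5,fy=5,interpolation=cv2.INTER_CUBIC));print(r.get_state()["contact_force"])
E
```

```text
time_s: 8.73
tcp_pos: [0.6245, 0.1232, 0.0324]
eef_rot: [180.0, -0.0, -135.4]
contact_force: [0.4, -0.1, -1.4]
gripper_width: 0.0411
time_s: 9.07
tcp_pos: [0.6246, 0.1233, 0.0315]
eef_rot: [180.0, -0.0, -135.4]
contact_force: [-0.3, 0.2, -1.1]
gripper_width: 0.0409
[-0.74306427 -0.35471207 -1.18731699]
```

View pics/sc4.png

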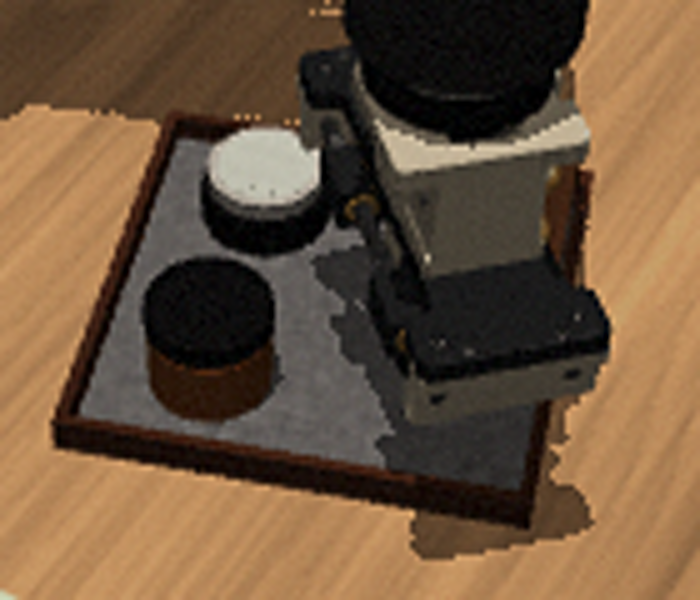

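The gripper is over the free corner and clear of the jar at (208,340) and the lens at (265,190). There is no floor contact yet, so I creep on down.

```bash
for i in 1; do python3 -m inch '0 0 0.0005 0 0 0 0.3;0 0 0.0005 0 0 0 0.3;0 0 0 0 0 0 0.3'; done; python3 -m inch '0 0 0.0005 0 0 0 0.3;0 0 0 0 0 0 0.3;0 0 0 0 0 0 0.3'
```

```text
time_s: 9.37
tcp_pos: [0.625, 0.1234, 0.0311]
eef_rot: [-180.0, 0.0, -135.4]
contact_force: [-0.4, 0.4, 4.3]
gripper_width: 0.0406
time_s: 9.62
tcp_pos: [0.6251, 0.1235, 0.0311]
eef_rot: [-180.0, 0.1, -135.4]
contact_force: [-2.3, 0.3, 7.3]
gripper_width: 0.0407
```

It is on the floor (+7 N). I release and retreat straight up.

```bash
python3 -m inch '0 0 -0.0005 0 0 0 0.3;0 0 0 0 0 0 0.5;0 0 0 0 0 0 0.6;0 0 0 0 0 0 0.7;0 0 0 0 0 0 0.75;0 0 0 0 0 0 0.75;0 0 0 0 0 0 0.75'
python3 - <<'E'
from h import *
import cv2
im=r.capture("wrist");cv2.imwrite("pics/w5.png",im[:,:,::-1]);print(r.get_state()["contact_force"],r.get_state()["gripper_width"])
E
```

```text
time_s: 10.2
tcp_pos: [0.6244, 0.1232, 0.0303]
eef_rot: [180.0, -0.0, -135.4]
contact_force: [-0.3, -0.0, 0.2]
gripper_width: 0.065
[-0.92950733  0.25950028  1.08081465] 0.06528275314251741
```

View pics/w5.png

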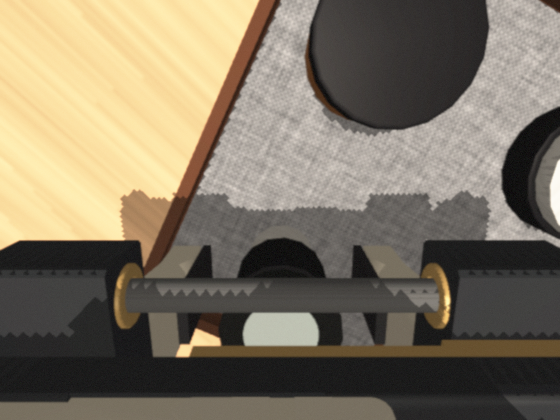

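The eyepiece stands centred between the open fingers, eyecup at (281,332), with gaps on both sides. Now I go up.

```bash
python3 -m inch '0 0 -0.005 0 0 0 0.75;0 0 -0.01 0 0 0 0.75;0 0 -0.015 0 0 0 0.75;0 0 -0.02 0 0 0 0.75;0 0 -0.02 0 0 0 0.75;0 0 -0.02 0 0 0 0.75;0 0 -0.02 0 0 0 0.75;0 0 -0.02 0 0 0 0.75;0 0 -0.02 0 0 0 0.75;0.03 0 0 0 0 0 0.75;0.03 0 0 0 0 0 0.75;0.03 0 0 0 0 0 0.75;0.03 0 0 0 0 0 0.75;0 0 0 0 0 0 0.75;0 0 0 0 0 0 0.75'
python3 - <<'E'
from h import *
import cv2
P=r.camera_params("wrist")
for c in ("wrist","scene","side"):
    im=r.capture(c);cv2.imwrite(f"pics/{c}6.png",im[:,:,::-1])
    print(c,[(d["xy"],round(d["p"],2)) for d in r.recognise("eyepiece",c)])
for z in(.078,.006): print(proj("wrist",np.array([.625,.123,z]),P),proj("scene",np.array([.625,.123,z])),proj("side",np.array([.625,.123,z])))
E
```

```text
time_s: 11.5
tcp_pos: [0.5386, 0.0381, 0.1823]
eef_rot: [-179.9, 0.1, -135.4]
contact_force: [1.2, 0.1, 0.2]
gripper_width: 0.066
wrist [([114.5, 40.9], 0.73), ([5.4, 229.2], 0.72), ([282.1, 331.1], 0.67)]
scene [([326.1, 279.4], 0.95), ([232.4, 292.1], 0.83), ([200.2, 256.2], 0.81), ([322.5, 161.3], 0.64), ([221.1, 225.7], 0.6)]
side [([225.0, 160.6], 0.98), ([328.9, 163.1], 0.63)]
[281.11821251 347.40757623] [321.56749572 153.27201049] [246.04316958 254.40791355]
[281.29256576 302.37726265] [319.32623365 175.38574408] [247.42450011 276.76943981]
```

View pics/wrist6.png

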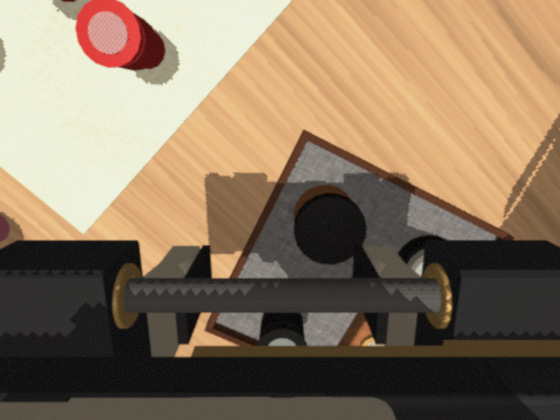

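View pics/scene6.png

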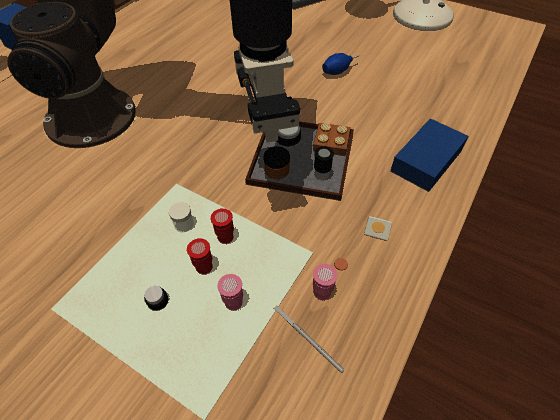

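View pics/side6.png

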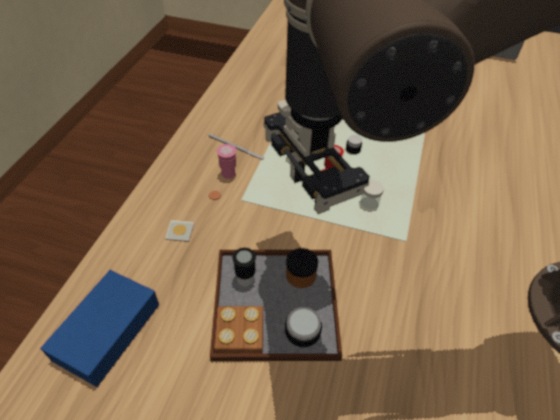

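The eyepiece stands upright with its eyecup up, at scene (323,160) / side (245,262), where the set-down spot projects. The jar and lens show at the same pixels as at the start.

```bash
python3 - <<'E'
from plant import r
print(r.close_job(), r.get_state()["time_s"])
E
```

```text
the job is handed in; nothing more can be done
the job is handed in; nothing more can be done
```

The black eyepiece now stands upright, eyecup up, on the tray floor in the free corner, at about (0.625, 0.123) in world coordinates. I lowered it until the wrist read about 7 N of floor contact, then released it and moved the gripper straight up.

- **Final check:** the last scene and side pictures showed it where planned. By my measurements it stands about 45 mm from the jar and more than that from the block and the lens.
- **Jar and lens:** both sat at the same pixels as at the start.
- **Time and forces:** the last clock reading was about 11.5 s, and every force reading was 7 N or less.
- **Disagreements:** the camera estimates of positions differed by about 4–12 mm, the most for the jar. The wrist view settled the jar to within about 5 mm. On the final pictures the network missed the eyepiece in the side view and rated it only 0.64 in the scene view, so I confirmed it by eye.

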